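# Balance a peg rail on the edge and set its hanging hook there

## Task

The peg rail lies on the narrow steel edge of the balance stand with one end tipped down. Slide it along the edge, without lifting it off and without pressing hard on the edge, until it balances level by itself with nothing else touching it. Then mark that point: set the hook saddle astride the rail straight above the steel edge, and leave the rail balanced with the saddle sitting on it.

Things in the scene. Friction and masses are not known exactly. Their poses are not given: they have to be found in the camera images.
- stand: Balance stand, fixed: grey foot 100 x 70 x 8 mm, pillar 26 x 34 mm, topped by a steel cap 8 mm wide (x). Two guide cheeks, 22 mm long (x), 5 mm thick, inner faces 10.5 mm either side of the middle, rise 7 mm above the steel edge and keep the rail from slipping off sideways. Origin: centre of the foot's underside; z up; x is the direction in which the rail slides.
- knife_edge (a point): The steel edge: middle of the top of the stand's narrow steel cap, 80 mm above the worktop; the cap is flat, 8 mm wide (along x) and 20 mm long (along y), and rocks up to 0.12 rad about this point on a damped, lightly sprung knife pivot, together with the rail. Axes as the stand.
- rail: Peg rail, about 0.4 kg: straight light wooden bar 300 x 16 x 20 mm with four pegs fixed to it that hang 56 mm below its underside, 105 and 138 mm either side of its middle, each 14 mm long. Origin: middle of the bar's underside; x along the bar (same sense as the stand's x), z up. Its inside is uneven: the balance point lies up to 20 mm to either side of the middle and cannot be seen.
- rail_plus_end (a point): Middle of the bar's +x end face, 150 mm from the rail's origin. The rail starts on the steel edge with its middle 45 to 55 mm from it towards the stand's +x, so this end is too heavy and is tipped down about 0.13 rad, its peg on the worktop. Pushed on an end face the bar slides along the edge against a few N of friction; its tilt while pushed is not its free tilt.
- rail_minus_end (a point): Middle of the bar's -x end face, 150 mm from the rail's origin. Left free, the rail comes to rest in about 1.5 s: tilted about 0.02 rad for each mm that its balance point is off the middle of the steel edge, up to about 4 mm off, and with an end peg down on the worktop (0.12 to 0.19 rad) when it is more than about 5 mm off.
- hook: Hook saddle, 25 g, grey: an inverted U (bridge 22 mm along x, 29 mm wide along y, legs 9 mm deep, gap 21 mm) to fit over the bar, with a square post 12 x 12 mm from 14 to 46 mm above the feet and a wire loop to 64 mm. Starts standing on its feet on the worktop, to the right. Origin: between the feet, at their underside; z up; x along the rail when fitted, either way round.
- hook_seat (a point): Middle of the underside of the saddle's bridge, 9 mm above the saddle's origin; it lies on the top of the bar (20 mm above the bar's underside) when the saddle is seated.
- wax_pot: Bystander: round pot 62 mm across, 35 mm high, origin under its middle. Leave it alone.
- tape_roll: Bystander: roll of tape lying flat, 100 mm across, 25 mm high, origin under its middle. Leave it alone.
- spool: Bystander: upright reel of white thread, 31 mm across, 43 mm high, origin under its middle. Leave it alone.

How it is judged:
On the way:
1. the rail balances level on the steel edge, untouched by the robot and without the saddle on it (angle between rail's own z axis and vertical below 0.05 rad and angular speed of rail below 0.15 rad/s and contact force between each of the fingers, hook and rail below 0.02 N and horizontal distance between hook and knife_edge above 0.04 m), for 0.4 s.
At the end, for the whole second after the job is handed in: The rail rests on the steel edge alone, level within 0.05 rad and still; the saddle sits astride it, bridge on the bar's top and upright, its middle within 5 mm of the steel edge along the rail (angle between rail's own z axis and vertical below 0.05 rad and angular speed of rail below 0.15 rad/s and z of hook_seat in the frame of rail between 0.0175 and 0.0225 m and z of knife_edge in the frame of rail between -0.003 and 0.003 m and y of hook_seat in the frame of rail between -0.005 and 0.005 m and angle between the z axis of hook and the z axis of rail, either way round below 0.1 rad and x of knife_edge in the frame of hook between -0.005 and 0.005 m); the robot touches nothing.
It fails at once if the rail is lifted more than 6 mm off the steel edge (z of knife_edge in the frame of rail below -0.006 m).
It fails at once if the rail is pressed on the stand with more than 15 N (contact force between rail and stand above 15 N).
It fails at once if a bystander is moved more than 20 mm (distance of any of wax_pot, tape_roll, spool from where it was at the start of the episode above 0.02 m).
It also fails if it takes over 72 s, if anything falls off the work surface, if the arm or the gripper's body presses on something with over 40 N, if the wrist force passes 120 N, or if a joint passes its speed limit or range.

## Robot

A 6-joint arm with a two-finger parallel gripper is mounted at the origin on a cart in front of the work surface, level with it; the furniture and walls round the work are solid. World frame = base frame: x ahead of the robot, y to its left, z up, the work surface at z = 0. Lengths are in m, angles in rad, forces in N, time in s.
With the tool pointing down it reaches from about 0.35 to 0.775 m from the base axis. Payload 7.3 kg.
Tool frame: the origin (TCP) lies at the very end of the fingers, on their centre line; the grasp point (between the pads) lies 19 mm behind it; z points along the fingers, x is the direction in which the jaws open and shut, and the axes are right-handed (so a half turn about z gives the same grasp; the last joint's range is limited). The gripper opens to 92 mm and grips with 3 to 60 N. Pads are 19 mm wide; open, the fingers measure 130 mm over their backs; the gripper's body (75 mm by 190 mm) begins 47 mm behind the grasp point.
Start: joints at [-1.383, 0.342, 1.524, -0, 1.275, -0.146], TCP at [0.172, -0.496, 0.227] pointing down, gripper open.
Joint ranges: [-2.53, 2.53], [-0.77, 2.02], [0.04, 2.7], [-1, 4.14], [0.28, 2.66], [-3.11, 3.11]. Speed limits (rad/s): [2.57, 2.57, 3.14, 3.14, 3.14, 3.14].

## Interface

Orientations are given as [roll, pitch, yaw] about the fixed x, y, z axes, in that order (R = Rz(yaw) Ry(pitch) Rx(roll)).
In Python, from cell import robot, read_camera, nets gives the robot as it stands. The module is installed in compiled form; this text tells all that it offers.
- The arm moves only by the tool carry_out, never from a script. Its arguments are lists of equal length, an entry for each row: "translation": the shift along the tool's x, y, z in m, a list of three; "turn": the turn, a rotation vector about the tool's x, y, z in rad, a list of three; "gripper": the gripper's target within -1 to 1 (shut at 1, half-way at 0, fully open at -1). A call has 1 to 10 rows; each row shifts and turns the commanded pose from where the row before left it, along the tool's axes as they then stand; what a row does not reach is not made up. A row lasts 1/10 s, in which the tool goes at most 50 mm and 8.59 degrees, less where a joint would pass 70% of its speed; a pose out of reach is approached as far as the arm can. A call with a gripper value outside its range is refused whole. The fingers move at their own pace and stop on an object; "squeeze" is the grip in N (left out, the last holds). Time passes only in rows, so rows that do not move let the fingers close. It gives the time, the measured TCP pose, the force and the opening at its end, in the units of the state.
- robot.observe(): the state, without advancing time (a new reading comes with each control period).
- read_camera(name): name is "scene" or "top" or "wrist"; returns a dict with "img" (384x512x3 uint8, red, green, blue), "fx", "fy", "cx", "cy" (pixels), "world_from_camera" (4x4, takes a point from camera to world coordinates). Camera axes: x right, y down, z forward; pixel columns grow to the right and rows downward; lengths in m; the calibration is good to about 2 mm. A picture is of the moment at which its call begins. There is no depth.
- robot.hand_in(): hands the job in, once; it reports no verdict.
Trained networks look in a picture, given as the dict that the camera call returned (one of the last four; its "shot" number tells which), for a name from the list of things; names that differ only in an ending like _2 or _b are one class to them, and where a whole thing is asked for, a point or a joint stands for the part that bears it (a point fixed in the world has none). Each returns a list of dicts, best first, with "score" (0 to 1); they miss things now and then, are a little off and sometimes report something else, mostly with a low value. They report only what shows in the picture. A call takes as long as a camera call.
- nets.regions_of(picture, name): "region" (384x512 bool, what is visible of it) and "pixel" ([column, row] in pixels, amid what is visible of it).
- nets.tip_of(picture, name): "pixel" ([column, row] in pixels: a listed point, or the origin of a listed thing).
The state is a dict: "time": time; "qpos": joint angles; "qvel": joint speeds; "joint_efforts": joint torques, N m; "tool_pos": TCP position; "tool_rot": TCP orientation; "contact_force": force on the tool from outside, world axes, zero at the start; "torque": the same for the moment, N m; "opening": finger opening in m.
Only numpy, scipy, OpenCV 4.12 (cv2) and the standard library are available. Lean on these libraries where they do the work, as an engineer would, in place of code of your own. Each camera call takes 0.05 s, during which the arm holds its last target. There are 200 camera calls.

## Working session

There is one attempt and no reset: what is moved stays moved. The work goes in short steps, Python scripts to look and compute and a tool call to move; the robot and the scene stay as the last step left them, time stands still between calls to the robot, and variables do not carry over. Pictures are saved under pics/ and viewed, about 8 in all and at most 12, crops included, and the job is handed in when it is done.

Besides the shell and the picture viewer there is one more tool, called after "Request:" as name(argument=value, ...) on one line, values as JSON. carry_out: Moves the arm, as the interface text tells. Its arguments: {"type":"object","properties":{"translation":{"type":"array","items":{"type":"array","items":{"type":"number"}}},"turn":{"type":"array","items":{"type":"array","items":{"type":"number"}}},"gripper":{"type":"array","items":{"type":"number"}},"squeeze":{"type":"number"}},"required":["translation","turn","gripper"]}

```bash
mkdir -p pics
cat > h.py <<'E'
import numpy as np, cv2
from cell import robot, read_camera, nets
from scipy.spatial.transform import Rotation as R
def ray(p,px):
    T=np.array(p["world_from_camera"]); d=np.array([(px[0]-p["cx"])/p["fx"],(px[1]-p["cy"])/p["fy"],1.])
    return T[:3,3],T[:3,:3]@d
def atz(p,px,z):
    o,d=ray(p,px); return o+d*(z-o[2])/d[2]
def tri(l):
    A=np.zeros((3,3));b=np.zeros(3)
    for p,px in l:
        o,d=ray(p,px);d=d/np.linalg.norm(d);M=np.eye(3)-np.outer(d,d);A+=M;b+=M@o
    return np.linalg.solve(A,b)
def proj(p,X):
    T=np.linalg.inv(np.array(p["world_from_camera"]));c=T[:3,:3]@np.array(X)+T[:3,3]
    return [p["fx"]*c[0]/c[2]+p["cx"],p["fy"]*c[1]/c[2]+p["cy"]]
def save(p,n,crop=None,s=1):
    im=p["img"][:,:,::-1]
    if crop: im=im[crop[1]:crop[3],crop[0]:crop[2]]
    cv2.imwrite("pics/"+n+".png",cv2.resize(im,None,fx=s,fy=s,interpolation=cv2.INTER_CUBIC))
E
python3 - <<'E'
from h import *
np.set_printoptions(precision=4,suppress=True)
s=robot.observe();print(s)
ps={n:read_camera(n) for n in("scene","top")}
for n,p in ps.items():
    print(n,np.array(p["world_from_camera"])[:3],p["fx"])
Z={"knife_edge":.08,"rail_plus_end":.07,"rail_minus_end":.11,"rail":.08,"stand":0,"hook":0,"hook_seat":.009,"wax_pot":0,"tape_roll":0,"spool":0}
for k,z in Z.items():
    c=[]
    for n,p in ps.items():
        r=nets.tip_of(p,k)
        if r: c.append((p,r[0]["pixel"])); print(k,n,r[0]["score"],np.round(r[0]["pixel"],1),atz(p,r[0]["pixel"],z))
    if len(c)==2: print("   tri",tri(c))
a=np.hstack([ps["scene"]["img"],ps["top"]["img"]])[:,:,::-1]
cv2.imwrite("pics/a.png",cv2.resize(np.vstack([ps["scene"]["img"],ps["top"]["img"]])[:,:,::-1],None,fx=.78,fy=.78,interpolation=cv2.INTER_AREA))
E
```

```text
{'time': 0.0, 'qpos': array([-1.383 ,  0.3427,  1.525 , -0.    ,  1.2754, -0.146 ]), 'qvel': array([-0.0015, -0.0002,  0.0007, -0.0007, -0.0015,  0.0008]), 'joint_efforts': array([  0.0012, -43.1245, -24.4221,   0.0719,   0.056 ,  -0.0001]), 'tool_pos': array([ 0.1719, -0.4956,  0.226 ]), 'tool_rot': array([-3.1414,  0.0015, -1.237 ]), 'contact_force': array([ 0.73  ,  0.5636, -0.0455]), 'torque': array([-0.0127,  0.0221, -0.0489]), 'opening': 0.09185149676532185}
scene [[-0.8503 -0.3514  0.3919  0.1204]
 [-0.526   0.5404 -0.6568  0.7377]
 [ 0.019  -0.7645 -0.6443  0.8846]] 489.3052493709954
top [[ 0.0133 -0.9864  0.1638  0.3824]
 [-0.9999 -0.0137 -0.0011 -0.0374]
 [ 0.0033 -0.1638 -0.9865  1.2937]] 430.6539024837736
knife_edge top 0.89 [250.2 202.2] [ 0.5489 -0.0263  0.08  ]
rail_plus_end scene 0.97 [236.6 273.7] [0.4967 0.1798 0.07  ]
rail_plus_end top 0.71 [180.4 220.2] [0.4959 0.1716 0.07  ]
   tri [0.4984 0.1738 0.0621]
rail_minus_end scene 0.67 [275.4 174. ] [ 0.5731 -0.1135  0.11  ]
rail_minus_end top 0.57 [279.5 192.7] [ 0.5726 -0.1078  0.11  ]
   tri [ 0.571  -0.1078  0.1151
[... 314 characters left out ...]
.5252 -0.3286  0.    ]
hook top 0.51 [347.4 211.2] [ 0.5365 -0.3198  0.    ]
   tri [ 0.5295 -0.3208  0.0049]
hook_seat scene 0.63 [327.  168.5] [ 0.5192 -0.3285  0.009 ]
hook_seat top 0.39 [351.  213.9] [ 0.5274 -0.3285  0.009 ]
   tri [ 0.524  -0.3302  0.0067]
wax_pot scene 0.77 [275.9 161.8] [ 0.6652 -0.2853  0.    ]
wax_pot top 0.57 [333.9 170.8] [ 0.6607 -0.2811  0.    ]
   tri [ 0.6607 -0.2797  0.0051]
tape_roll scene 0.62 [216.3 189.1] [ 0.7414 -0.0872  0.    ]
tape_roll top 0.89 [270.8 145.3] [ 0.7387 -0.0868  0.    ]
   tri [ 0.7394 -0.0863  0.0012]
spool scene 0.69 [169.4 241.3] [0.7239 0.1361 0.    ]
spool top 0.57 [197.1 151.2] [0.7166 0.1409 0.    ]
   tri [0.7166 0.1408 0.0077]
```

View pics/a.png

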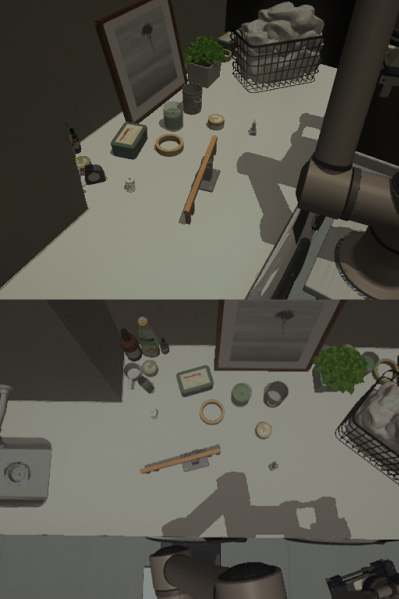

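Request:
carry_out(translation=[[0,0,0],[0,0,0],[0,0,0],[0,0,0],[0,0,0],[0,0,0],[0,0,0],[0,0,0],[0,0,0],[0,0,0]], turn=[[0,0,-0.149],[0,0,-0.149],[0,0,-0.149],[0,0,-0.149],[0,0,-0.149],[0,0,-0.149],[0,0,-0.149],[0,0,-0.149],[0,0,-0.149],[0,0,-0.149]], gripper=[1,1,1,1,1,1,1,1,1,1])

```text
time: 2.1
tool_pos: [0.172, -0.496, 0.2267]
tool_rot: [3.142, 0.0, 0.259]
contact_force: [0.7, -0.5, 0.6]
opening: 0.0168
```

Request:
carry_out(translation=[[0.028,-0.034,0],[0.028,-0.034,0],[0.028,-0.034,0],[0.028,-0.034,0],[0.028,-0.034,0],[0.028,-0.034,0],[0.028,-0.034,0],[0.028,-0.034,0],[0.028,-0.034,0],[0.028,-0.034,0]], turn=[[0,0,0],[0,0,0],[0,0,0],[0,0,0],[0,0,0],[0,0,0],[0,0,0],[0,0,0],[0,0,0],[0,0,0]], gripper=[1,1,1,1,1,1,1,1,1,1])

```text
time: 3.1
tool_pos: [0.3585, -0.0951, 0.227]
tool_rot: [3.141, -0.001, 0.253]
contact_force: [1.4, -0.8, 0.6]
opening: 0.0002
```

Request:
carry_out(translation=[[0.028,-0.034,0],[0.028,-0.034,0],[0.028,-0.034,0],[0.028,-0.034,0],[0.028,-0.034,0],[0.028,-0.034,0],[0.028,-0.034,0],[0,0,0],[0,0,0],[0,0,0]], turn=[[0,0,0],[0,0,0],[0,0,0],[0,0,0],[0,0,0],[0,0,0],[0,0,0],[0,0,0],[0,0,0],[0,0,0]], gripper=[1,1,1,1,1,1,1,1,1,1])

```text
time: 4.1
tool_pos: [0.4878, 0.182, 0.2266]
tool_rot: [3.141, 0.001, 0.253]
contact_force: [-0.1, -0.5, 0.1]
opening: 0.0005
```

Run:
```python
from h import *
np.set_printoptions(precision=4,suppress=True)
s=robot.observe();print(s["time"],s["tool_pos"])
ps={n:read_camera(n) for n in("wrist","scene","top")}
for k,z in {"rail_plus_end":.064,"rail_minus_end":.105,"knife_edge":.08}.items():
    c=[]
    for n,p in ps.items():
        r=nets.tip_of(p,k)
        if r: c.append((p,r[0]["pixel"])); print(k,n,r[0]["score"],np.round(r[0]["pixel"],1),atz(p,r[0]["pixel"],z))
    if len(c)>1: print("   tri",tri(c))
im=np.hstack([ps["wrist"]["img"],ps["scene"]["img"][100:356,150:406].repeat(1,0)[:256].copy() if 0 else cv2.resize(ps["scene"]["img"][120:312,180:308],(256,384),interpolation=cv2.INTER_CUBIC)])
cv2.imwrite("pics/b.png",im[:,:,::-1])
print(robot.observe()["time"])
```

```text
4.1 [0.4878 0.182  0.2266]
rail_plus_end wrist 0.62 [263.1 180. ] [0.4981 0.1737 0.064 ]
rail_plus_end scene 0.7 [239.5 272.3] [0.4963 0.1691 0.064 ]
rail_plus_end top 0.68 [180.1 214.6] [0.5125 0.1741 0.064 ]
   tri [0.5023 0.1722 0.0645]
rail_minus_end scene 0.87 [272.9 173.1] [ 0.5832 -0.1187  0.105 ]
rail_minus_end top 0.83 [282.9 192.6] [ 0.5738 -0.1176  0.105 ]
   tri [ 0.5771 -0.1158  0.1086]
knife_edge wrist 0.47 [261.8 348.8] [ 0.5498 -0.0278  0.08  ]
knife_edge scene 0.83 [261.9 204.3] [ 0.5593 -0.0266  0.08  ]
knife_edge top 0.98 [248.9 205.5] [ 0.5394 -0.0228  0.08  ]
   tri [ 0.5465 -0.0196  0.0891]
4.7
```

View pics/b.png

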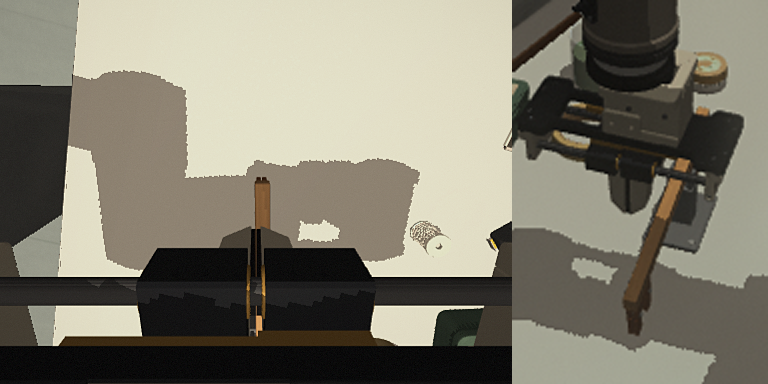

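Request:
carry_out(translation=[[0.008,-0.015,0.01],[0,0,0.04],[0,0,0.04],[0,0,0.04],[0,0,0.038],[0,0,0]], turn=[[0,0,0],[0,0,0],[0,0,0],[0,0,0],[0,0,0],[0,0,0]], gripper=[1,1,1,1,1,1])

```text
time: 5.3
tool_pos: [0.4885, 0.1991, 0.0537]
tool_rot: [-3.141, 0.011, 0.253]
contact_force: [-0.1, 0.1, 0.4]
opening: 0.0003
```

Request:
carry_out(translation=[[0,0.006,0],[0,0.006,0],[0,0.006,0],[0,0.006,0],[0,0.006,0],[0,0.006,0]], turn=[[0,0,0],[0,0,0],[0,0,0],[0,0,0],[0,0,0],[0,0,0]], gripper=[1,1,1,1,1,1])

```text
time: 5.9
tool_pos: [0.502, 0.1647, 0.0602]
tool_rot: [-3.141, -0.003, 0.252]
contact_force: [-2.0, 5.6, 4.7]
opening: 0.0006
```

Request:
carry_out(translation=[[0,0.003,0],[0,0.003,0]], turn=[[0,0,0],[0,0,0]], gripper=[1,1])

```text
time: 6.1
tool_pos: [0.5034, 0.1589, 0.0601]
tool_rot: [-3.141, -0.003, 0.252]
contact_force: [-1.9, 6.0, 5.1]
opening: 0.0005
```

Request:
carry_out(translation=[[0,0.003,0],[0,0.003,0]], turn=[[0,0,0],[0,0,0]], gripper=[1,1])

```text
time: 6.3
tool_pos: [0.5048, 0.1532, 0.06]
tool_rot: [-3.141, -0.002, 0.252]
contact_force: [-1.6, 4.9, 3.6]
opening: 0.0003
```

Request:
carry_out(translation=[[0,0,0]], turn=[[0,0,0]], gripper=[1])

```text
time: 6.4
tool_pos: [0.5049, 0.1527, 0.0599]
tool_rot: [-3.141, -0.002, 0.252]
contact_force: [-0.7, 3.8, 3.3]
opening: 0.0002
```

```bash
cat >> h.py <<'E'
K=np.array([.5498,-.0278]);U=np.array([-.249,.9685])
def look():
    s=robot.observe()
    print("t",s["time"],"tool along",np.round((s["tool_pos"][:2]-K)@U,4),"z",s["tool_pos"][2].round(4),"F",s["contact_force"].round(1))
    p=read_camera("scene");q=read_camera("top")
    E={}
    for k in("rail_minus_end","rail_plus_end"):
        l=[(x,r[0]["pixel"]) for x in(p,q) for r in[nets.tip_of(x,k)] if r and r[0]["score"]>.3]
        if len(l)==2:
            E[k]=tri(l); print(k,"along %.4f z %.4f"%((E[k][:2]-K)@U,E[k][2]),np.round([x[1] for x in l],1).tolist())
        elif l: print(k,"one view",np.round(l[0][1],1))
    # bar axis in scene image by colour
    r=nets.regions_of(p,"rail")
    if len(E)==2: print("tilt(+end down +) %.3f"%np.arcsin(-(E["rail_plus_end"]-E["rail_minus_end"])[2]/.3))
    return p,q
E
python3 - <<'E'
from h import *
p,q=look()
save(p,"c",(180,120,340,312),3)
E
```

```text
t 6.4 tool along 0.186 z 0.0599 F [-0.7  3.8  3.3]
rail_minus_end along -0.1324 z 0.1128 [[278.9, 162.9], [296.9, 188.8]]
rail_plus_end one view [193.2 215.5]
```

View pics/c.png

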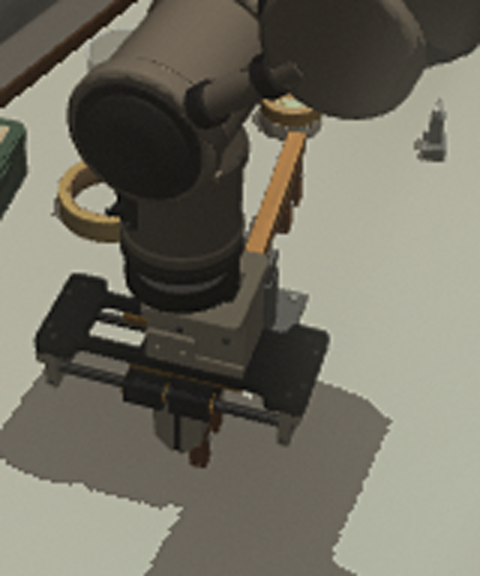

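Request:
carry_out(translation=[[0,0.003,0],[0,0.003,0],[0,0.003,0],[0,0,0],[0,-0.006,0],[0,-0.006,0],[0,0,0],[0,0,0],[0,0,0],[0,0,0]], turn=[[0,0,0],[0,0,0],[0,0,0],[0,0,0],[0,0,0],[0,0,0],[0,0,0],[0,0,0],[0,0,0],[0,0,0]], gripper=[1,1,1,1,1,1,1,1,1,1])

```text
time: 7.75
tool_pos: [0.5035, 0.1555, 0.0587]
tool_rot: [3.141, 0.0, 0.253]
contact_force: [0.6, -0.7, 0.6]
opening: 0.0008
```

Run:
```python
from h import *
p,q=look()
w=read_camera("wrist")
r=nets.tip_of(w,"rail_plus_end");print(r[:1])
im=np.hstack([w["img"],cv2.resize(p["img"][120:312,180:308],(256,384))])
cv2.imwrite("pics/d.png",im[:,:,::-1])
```

```text
t 7.75 tool along 0.1891 z 0.0587 F [ 0.6 -0.7  0.6]
rail_minus_end along -0.1409 z 0.0725 [[278.5, 173.0], [298.6, 191.1]]
rail_plus_end along 0.1455 z 0.2189 [[260.5, 204.0], [195.5, 215.4]]
tilt(+end down +) -0.510
[]
```

View pics/d.png

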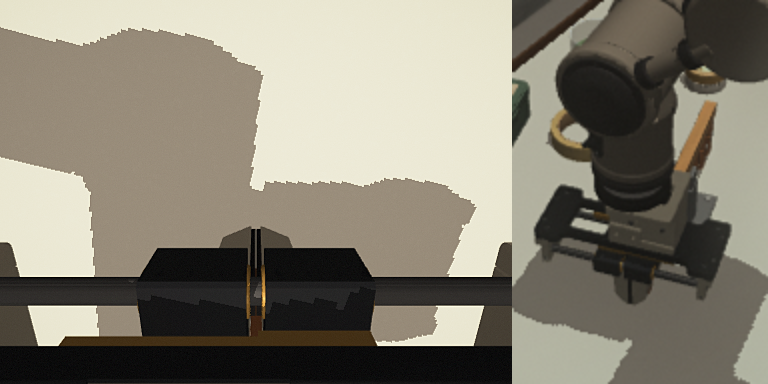

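Request:
carry_out(translation=[[0,-0.004,-0.045],[0,0,-0.045],[0,0,-0.045],[0,0.045,0],[0,0.045,0],[0,0.045,0],[0,0.045,0],[0,0.045,0],[0,0.045,0],[0,0.045,0]], turn=[[0,0,0],[0,0,0],[0,0,0],[0,0,0],[0,0,0],[0,0,0],[0,0,0],[0,0,0],[0,0,0],[0,0,0]], gripper=[1,1,1,1,1,1,1,1,1,1])

```text
time: 9.2
tool_pos: [0.5814, -0.1473, 0.1937]
tool_rot: [-3.142, -0.0, 0.253]
contact_force: [1.1, 1.4, -0.5]
opening: 0.0004
```

Request:
carry_out(translation=[[0,0.05,0],[0,0,0],[0,0,0]], turn=[[0,0,0],[0,0,0],[0,0,0]], gripper=[1,1,1])

```text
time: 9.5
tool_pos: [0.5934, -0.1948, 0.193]
tool_rot: [-3.141, 0.001, 0.251]
contact_force: [0.8, -0.0, -0.4]
opening: 0.0006
```

Run:
```python
from h import *
p,q=look()
w=read_camera("wrist")
for k,z in(("rail_minus_end",.065),("rail_plus_end",.105)):
    r=nets.tip_of(w,k)
    if r: X=atz(w,r[0]["pixel"],z);print(k,r[0]["score"],r[0]["pixel"],X,"along",(X[:2]-K)@U,"lat",(X[:2]-K)@[.9685,.249])
s=robot.observe()["tool_pos"];print(s,(s[:2]-K)@[.9685,.249])
im=np.hstack([w["img"],cv2.resize(p["img"][120:312,200:328],(256,384),interpolation=cv2.INTER_CUBIC)])
cv2.imwrite("pics/e.png",im[:,:,::-1])
```

```text
t 9.5 tool along -0.1726 z 0.193 F [ 0.8 -0.  -0.4]
rail_minus_end one view [166.6 244.5]
rail_plus_end along 0.1465 z 0.1061 [[246.6, 239.8], [199.1, 212.5]]
rail_minus_end 0.74 [256.7, 143.9] [ 0.58653901 -0.16001566  0.065     ] along -0.1371988787075483 lat 0.0026600346578551795
[ 0.59389516 -0.19329203  0.19393226] 0.0014986438093002315
```

View pics/e.png

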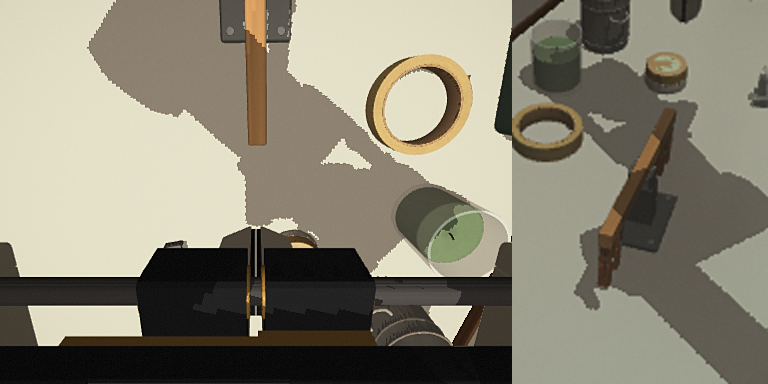

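Request:
carry_out(translation=[[0,0,0.04],[0,0,0.04],[0,0,0.035],[0,-0.005,0.02],[0,-0.006,0],[0,-0.006,0],[0,-0.003,0],[0,0,0]], turn=[[0,0,0],[0,0,0],[0,0,0],[0,0,0],[0,0,0],[0,0,0],[0,0,0],[0,0,0]], gripper=[1,1,1,1,1,1,1,1])

```text
time: 10.8
tool_pos: [0.5897, -0.1742, 0.0605]
tool_rot: [3.14, -0.002, 0.254]
contact_force: [-0.8, -0.1, -0.6]
opening: 0.0006
```

Request:
carry_out(translation=[[0,-0.0015,0],[0,-0.0015,0]], turn=[[0,0,0],[0,0,0]], gripper=[1,1])

```text
time: 11.0
tool_pos: [0.5884, -0.1718, 0.0595]
tool_rot: [3.141, -0.001, 0.253]
contact_force: [0.0, -0.0, 0.2]
opening: 0.0004
```

Request:
carry_out(translation=[[0,-0.0015,0],[0,-0.0015,0]], turn=[[0,0,0],[0,0,0]], gripper=[1,1])

```text
time: 11.2
tool_pos: [0.5876, -0.1692, 0.0589]
tool_rot: [3.14, -0.001, 0.253]
contact_force: [0.9, -4.1, -0.1]
opening: 0.0004
```

Request:
carry_out(translation=[[0,-0.0015,0],[0,-0.0015,0],[0,-0.001,0],[0,0,0],[0,0.008,0],[0,0.008,0],[0,0,0],[0,0,0],[0,0,0],[0,0,0]], turn=[[0,0,0],[0,0,0],[0,0,0],[0,0,0],[0,0,0],[0,0,0],[0,0,0],[0,0,0],[0,0,0],[0,0,0]], gripper=[1,1,1,1,1,1,1,1,1,1])

```text
time: 12.2
tool_pos: [0.5902, -0.1801, 0.0587]
tool_rot: [-3.141, 0.0, 0.253]
contact_force: [0.5, 0.7, -0.2]
opening: 0.0004
```

Request:
carry_out(translation=[[0,0,0],[0,0,0],[0,0,0],[0,0,0],[0,0,0],[0,0,0]], turn=[[0,0,0],[0,0,0],[0,0,0],[0,0,0],[0,0,0],[0,0,0]], gripper=[1,1,1,1,1,1])

```text
time: 12.8
tool_pos: [0.5903, -0.1803, 0.0587]
tool_rot: [3.141, -0.0, 0.253]
contact_force: [-0.7, 0.1, 0.1]
opening: 0.0005
```

Run:
```python
from h import *
p,q=look()
save(p,"f",(180,120,340,312),3)
```

```text
t 12.8 tool along -0.1578 z 0.0587 F [-0.7  0.1  0.1]
rail_minus_end one view [277.4 169.6]
rail_plus_end along 0.1599 z 0.0894 [[246.5, 249.8], [194.3, 211.7]]
```

View pics/f.png

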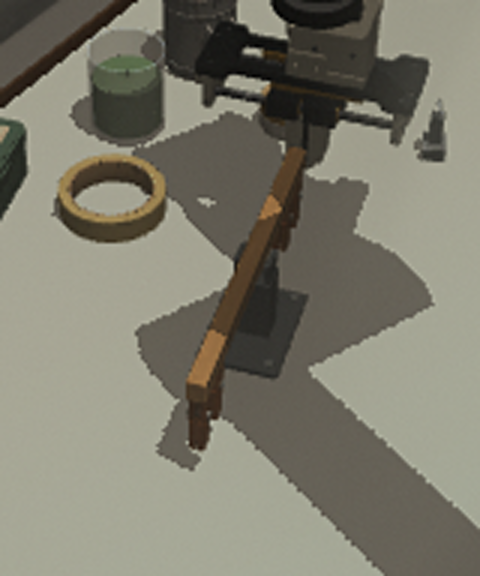

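Run:
```python
from h import *
p=read_camera("scene");q=read_camera("top")
for a in(.012,.016,.020):
  for t in(-.04,0,.04):   # + = plus end down
    ax=np.array([*(U*np.cos(t)),-np.sin(t)]);n=np.array([*(U*np.sin(t)),np.cos(t)])
    O=np.array([*K,.08])+a*ax
    P=O+.15*ax+.01*n; Mt=O-.15*ax+.02*n
    print(a,t,"plus face",np.round(proj(p,P),1),np.round(proj(q,P),1),"minus top edge",np.round(proj(p,Mt),1),np.round(proj(q,Mt),1))
for im in(p,q):
  for k in("rail_plus_end","rail_minus_end","knife_edge"):
    print(k,[(round(r["score"],2),np.round(r["pixel"],1).tolist()) for r in nets.tip_of(im,k)[:1]])
```

```text
0.012 -0.04 plus face [244.6 247.7] [194.4 214.6] minus top edge [280.7 167.4] [298.4 189.7]
0.012 0 plus face [244.5 249.9] [194.6 214.9] minus top edge [280.8 165.9] [298.4 189.5]
0.012 0.04 plus face [244.5 252. ] [194.8 215.2] minus top edge [280.8 164.4] [298.3 189.2]
0.016 -0.04 plus face [244.  248.9] [193.  214.9] minus top edge [280.3 168.2] [297.1 190. ]
0.016 0 plus face [243.9 251.2] [193.2 215.2] minus top edge [280.4 166.8] [297.  189.8]
0.016 0.04 plus face [243.9 253.4] [193.4 215.5] minus top edge [280.4 165.4] [296.9 189.6]
0.02 -0.04 plus face [243.4 250.2] [191.6 215.3] minus top edge [279.9 169.1] [295.7 190.4]
0.02 0 plus face [243.3 252.5] [191.8 215.6] minus top edge [280.  167.7] [295.6 190.1]
0.02 0.04 plus face [243.3 254.7] [192.  215.8] minus top edge [280.  166.3] [295.5 189.9]
rail_plus_end [(0.59, [245.9, 252.5])]
rail_minus_end [(0.64, [276.5, 170.8])]
knife_edge [(0.57, [260.9, 207.0])]
rail_plus_end [(0.59, [195.2, 213.8])]
rail_minus_end [(0.58, [351.3, 215.8])]
knife_edge [(0.84, [249.6, 202.1])]
```

Request:
carry_out(translation=[[0,0.01,-0.04],[0,0.01,-0.045],[-0.03,0.01,-0.04],[-0.03,0,0],[0,0,0],[0,0,0],[0,0,0],[0,0,0],[0,0,0]], turn=[[0,0,0],[0,0,0],[0,0,0],[0,0.14,0],[0,0.14,0],[0,0.14,0],[0,0.14,0],[0,0.14,0],[0,0,0]], gripper=[1,1,1,1,1,1,1,1,1])

```text
time: 14.45
tool_pos: [0.5385, -0.222, 0.1809]
tool_rot: [-3.13, -0.652, 0.249]
contact_force: [-0.9, 0.2, -0.1]
opening: 0.0005
```

Run:
```python
from h import *
w=read_camera("wrist")
print(w["fx"],np.round(w["world_from_camera"],4).tolist())
ang=[]
for t in(-.1,0,.1):
    ax=np.array([*(U*np.cos(t)),-np.sin(t)]);n=np.array([*(U*np.sin(t)),np.cos(t)])
    L=np.array([.9685,.249,0]);O=np.array([*K,.08])+.0165*ax
    # near-side (robot side) lower/upper edges
    print(t,[np.round(proj(w,O+d*ax-.008*L+h*n),1).tolist() for h in(0,.02) for d in(-.15,-.05)])
cv2.imwrite("pics/g.png",w["img"][:,:,::-1])
```

```text
316.64666586240367 [[0.77, 0.0615, 0.6351, 0.4245], [0.1958, -0.9701, -0.1433, -0.1666], [0.6073, 0.2347, -0.759, 0.3074], [0.0, 0.0, 0.0, 1.0]]
-0.1 [[222.7, 125.3], [225.3, -6.7], [235.4, 129.7], [240.4, -10.1]]
0 [[231.0, 127.4], [227.7, -7.5], [244.8, 129.6], [243.1, -14.2]]
0.1 [[240.0, 128.0], [230.1, -8.8], [254.9, 127.7], [245.8, -19.0]]
```

View pics/g.png

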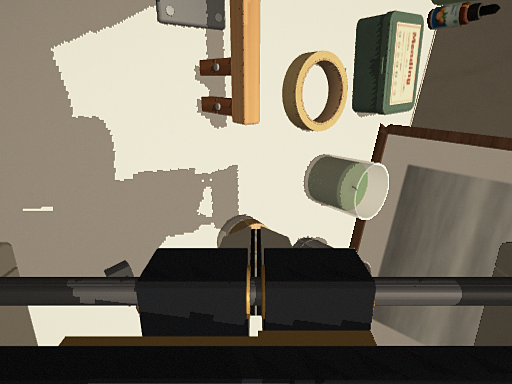

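```bash
cat >> h.py <<'E'
def edge(w,r0,r1,c0,c1):
    # strongest brightness step per row; robust line fit -> slope dcol/drow
    g=cv2.GaussianBlur(w["img"].astype(float),(0,0),1)
    b=g[:,:,0]-g[:,:,2]   # wood: R-B large
    pts=[]
    for r in range(r0,r1):
        d=np.diff(b[r,c0:c1]);i=int(np.argmax(d))
        if 0<i<len(d)-1:
            a=d[i-1]-2*d[i]+d[i+1];o=.5*(d[i-1]-d[i+1])/a if a else 0
            pts.append((r,c0+i+.5+o))
    pts=np.array(pts);k=np.ones(len(pts),bool)
    for _ in range(5):
        m=np.polyfit(pts[k,0],pts[k,1],1);e=pts[:,1]-np.polyval(m,pts[:,0]);k=abs(e)<max(.4,1.5*np.std(e[k]))
    return m,k.sum(),np.std(e[k])
E
python3 - <<'E'
from h import *
w=read_camera("wrist")
print(edge(w,2,55,222,240),edge(w,2,120,222,240), edge(w,78,96,222,240))
E
```

```text
(array([2.29379268e-02, 2.28382866e+02]), np.int64(53), np.float64(0.0706659474644595)) (array([2.27241165e-02, 2.28375791e+02]), np.int64(101), np.float64(0.10702519730239712)) (array([1.59840670e-02, 2.28954095e+02]), np.int64(18), np.float64(0.05540487893981487))
```

Request:
carry_out(translation=[[0,0.01,0],[0,0.01,0],[0,0.01,0],[0,0.01,0],[0,0.01,0],[-0.012,0.041,-0.005],[-0.012,0.041,-0.005],[-0.012,0.041,-0.005],[0,0,0],[0,0,0]], turn=[[0,-0.14,0],[0,-0.14,0],[0,-0.14,0],[0,-0.14,0],[0,-0.14,0],[0,0,0],[0,0,0],[0,0,0],[0,0,0],[0,0,0]], gripper=[0,0,0,0,0,0,0,0,0,0])

```text
time: 15.55
tool_pos: [0.5511, -0.3955, 0.1956]
tool_rot: [-3.134, 0.016, 0.261]
contact_force: [0.8, 0.4, 0.6]
opening: 0.046
```

Run:
```python
from h import *
w=read_camera("wrist")
for k,z in(("hook",0),("hook_seat",.009)):
    for r in nets.tip_of(w,k)[:2]: print(k,r["score"],r["pixel"],atz(w,r["pixel"],z))
r=nets.regions_of(w,"hook")
if r: print(r[0]["pixel"],r[0]["score"],cv2.boundingRect(r[0]["region"].astype(np.uint8)))
print(robot.observe()["tool_pos"],robot.observe()["tool_rot"])
X=[.5295,-.321,0.03];u=np.array(proj(w,X));print(u)
c=np.array(r[0]["pixel"] if r else u).astype(int)
x0,y0=max(0,c[0]-60),max(0,c[1]-60)
print(x0,y0);save(w,"i",(x0,y0,x0+120,y0+120),5)
```

```text
hook 0.68 [255.3, 97.3] [ 0.52876895 -0.32514734  0.        ]
hook_seat 0.66 [254.2, 94.7] [ 0.52706714 -0.32266817  0.009     ]
[254.1, 99.8] 0.83 (242, 84, 24, 30)
[ 0.55116547 -0.39337992  0.19583194] [-3.13178073  0.0153069   0.26466477]
[256.61124188  94.02874088]
194 39
```

View pics/i.png

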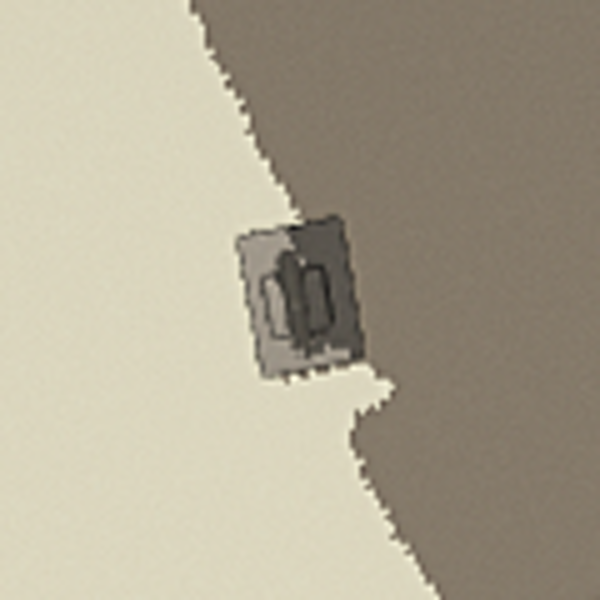

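Run:
```python
from h import *
w=read_camera("wrist")
r=nets.regions_of(w,"hook")[0]
m=r["region"].astype(np.uint8)
cs,_=cv2.findContours(m,cv2.RETR_EXTERNAL,cv2.CHAIN_APPROX_NONE);c=max(cs,key=cv2.contourArea)
P=np.array([atz(w,pt[0],.014)[:2] for pt in c],np.float32)
rc=cv2.minAreaRect(P*1000);b=cv2.boxPoints(rc)
print(rc,b.tolist())
for e in(b[1]-b[0],b[2]-b[1]): print(np.linalg.norm(e),np.arctan2(e[1],e[0]))
print("mine",atz(w,[254.5,98.3],.014), [atz(w,[194+x/5,39+y/5],.014)[:2].round(4).tolist() for x,y in((238,236),(343,215),(366,355),(263,380))])
s=robot.observe();print(s["time"],s["tool_pos"],s["tool_rot"])
```

```text
((527.492431640625, -326.06793212890625), (22.13030433654785, 29.040380477905273), 25.181373596191406) [[511.3007507324219, -317.6357421875], [523.656982421875, -343.916259765625], [543.68408203125, -334.5001220703125], [531.327880859375, -308.2196044921875]]
29.040352 -1.1312988
22.130259 0.43949994
mine [ 0.52828065 -0.32345647  0.014     ] [[0.5124, -0.3154], [0.5321, -0.3058], [0.5442, -0.3313], [0.5247, -0.342]]
15.85 [ 0.55100316 -0.39365438  0.19587549] [-3.13167392  0.01499457  0.26471352]
```

```bash
cat >> h.py <<'E'
def rel(target,yaw,turn_first=True):
    s=robot.observe();A=R.from_euler("xyz",s["tool_rot"]);B=R.from_euler("xyz",[np.pi,0,yaw])
    print("turn",(A.inv()*B).as_rotvec().round(4),"shift after turn",B.inv().apply(np.array(target)-s["tool_pos"]).round(4),"before",A.inv().apply(np.array(target)-s["tool_pos"]).round(4))
E
python3 -c "
from h import *
rel([.528,-.3245,.09],.44)"
```

```text
turn [-0.0112  0.0141 -0.1754] shift after turn [ 0.0086 -0.0724  0.1059] before [-0.0025 -0.0717  0.1066]
```

Request:
carry_out(translation=[[0,0,0],[0,0,0],[0.003,-0.024,0.035],[0.003,-0.024,0.035],[0.0026,-0.0244,0.036],[0,0,0],[0,0,0]], turn=[[-0.0056,0.007,-0.0877],[-0.0056,0.007,-0.0877],[0,0,0],[0,0,0],[0,0,0],[0,0,0],[0,0,0]], gripper=[0,0,0,0,0,0,0])

```text
time: 16.55
tool_pos: [0.5279, -0.325, 0.0898]
tool_rot: [-3.141, 0.0, 0.44]
contact_force: [1.0, -0.7, 0.6]
opening: 0.0458
```

```bash
python3 -c "
from h import *
rel([.528,-.3245,.018],.44);print(robot.observe()['tool_pos'],robot.observe()['tool_rot'])"
```

```text
turn [-0.0006  0.0001  0.0002] shift after turn [ 0.0003 -0.0004  0.0718] before [ 0.0004 -0.0004  0.0718]
[ 0.52786235 -0.32502842  0.08975912] [-3.14102772e+00  1.23834894e-04  4.40163894e-01]
```

Request:
carry_out(translation=[[0,0,0.03],[0,0,0.03],[0,0,0.012],[0,0,0],[0,0,0],[0,0,0],[0,0,0],[0,0,0],[0,0,0]], turn=[[0,0,0],[0,0,0],[0,0,0],[0,0,0],[0,0,0],[0,0,0],[0,0,0],[0,0,0],[0,0,0]], gripper=[0,0,0,0,1,1,1,1,1], squeeze=15)

```text
time: 17.45
tool_pos: [0.5278, -0.3256, 0.018]
tool_rot: [3.141, -0.001, 0.439]
contact_force: [-0.6, 0.2, -0.9]
opening: 0.0119
```

```bash
python3 -c "
from h import *
s=robot.observe();print(s['tool_pos'],s['tool_rot'],s['opening'],s['contact_force'])"
```

```text
[ 0.52775686 -0.32558473  0.01799857] [ 3.14147140e+00 -6.12661087e-04  4.39076079e-01] 0.011860542228440433 [-0.58764541  0.23132393 -0.90721317]
```

Request:
carry_out(translation=[[0,0,-0.04],[0,0,-0.05],[0,0,-0.05],[0,0,-0.05],[0,0,0],[0,0,0],[0,0,0],[0,0,0],[0,0,0],[0,0,0]], turn=[[0,0,0],[0,0,-0.14],[0,0,-0.14],[0,0,-0.14],[0,0,-0.14],[0,0,-0.14],[0,0,-0.14],[0,0,-0.14],[0,0,-0.14],[0,0,-0.14]], gripper=[1,1,1,1,1,1,1,1,1,1])

```text
time: 18.45
tool_pos: [0.5274, -0.3255, 0.2075]
tool_rot: [3.142, -0.001, 1.705]
contact_force: [-0.2, -0.5, -0.1]
opening: 0.0118
```

Request:
carry_out(translation=[[0.0,0.0,0],[0.0315,0.0195,0],[0.0315,0.0195,0],[0.0315,0.0195,0],[0.0315,0.0195,0],[0.0315,0.0195,0],[0.0315,0.0195,0],[0.0315,0.0195,0],[0.0315,0.0195,0],[0.0315,0.0195,0]], turn=[[0,0,-0.125],[0,0,0],[0,0,0],[0,0,0],[0,0,0],[0,0,0],[0,0,0],[0,0,0],[0,0,0],[0,0,0]], gripper=[1,1,1,1,1,1,1,1,1,1])

```text
time: 19.45
tool_pos: [0.6266, -0.0056, 0.2078]
tool_rot: [3.141, -0.001, 1.824]
contact_force: [0.1, -0.6, -0.4]
opening: 0.0117
```

Request:
carry_out(translation=[[0,0,0],[0,0,0]], turn=[[0,0,0],[0,0,0]], gripper=[1,1])

```text
time: 19.65
tool_pos: [0.6264, -0.0064, 0.2075]
tool_rot: [-3.141, -0.0, 1.826]
contact_force: [0.2, -0.5, 0.3]
opening: 0.0118
```

Run:
```python
from h import *
w=read_camera("wrist");s=robot.observe();print(s["tool_pos"],s["tool_rot"],s["opening"])
for k,z in(("knife_edge",.08),("stand",0)):
    for r in nets.tip_of(w,k)[:2]: 
        X=atz(w,r["pixel"],z);print(k,r["score"],r["pixel"],X,(X[:2]-K)@U)
print("K proj",proj(w,[*K,.08]),proj(w,[*K,.1]))
r=nets.regions_of(w,"stand")[:1]
cv2.imwrite("pics/j.png",w["img"][:,:,::-1])
```

```text
[ 0.62624393 -0.0073871   0.20759593] [-3.14132267e+00 -2.61853527e-04  1.82449409e+00] 0.01194329194476192
knife_edge 0.93 [260.4, 93.8] [ 0.55025906 -0.02164513  0.08      ] 0.005846686429494834
stand 0.73 [255.4, 93.5] [ 0.55274968 -0.025418    0.        ] 0.0015724923917197248
K proj [np.float64(253.6441102322604), np.float64(91.38372642217584)] [np.float64(253.52653430571377), np.float64(91.77962588971617)]
```

View pics/j.png

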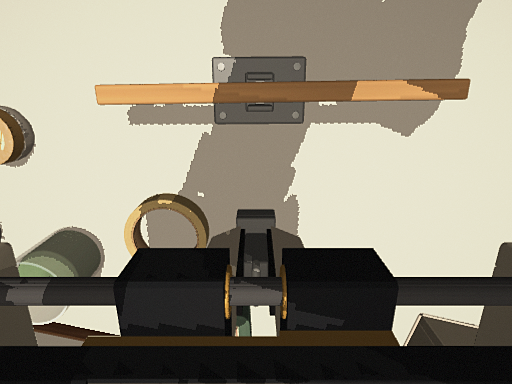

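Run:
```python
from h import *
w=read_camera("wrist");im=w["img"].astype(float);b=cv2.GaussianBlur(im[:,:,0]-im[:,:,2],(0,0),.8)
for c in(140,180,200,230,290,320,380,420):
    d=np.diff(b[70:112,c]);print(c,70.5+np.argmax(d),70.5+np.argmin(d),end="; ")
print()
L=np.array([.9685,.249])
for px,z in(([260.2,92],.087),([259,90.5],.008),([260.2,91.7],.1)):
    X=atz(w,px,z);print(px,X,"along",(X[:2]-K)@U,"lat",(X[:2]-K)@L)
print(w["cx"],w["cy"])
# ends
for px in([95.5,94.5],[469.5,89.5]): X=atz(w,px,.095);print(X,(X[:2]-K)@U)
g=im.mean(2)
for r in(76,107):  # cheeks rows
    print(r,g[r,240:282].astype(int).tolist())
for r in(60,120): print(r,g[r,208:218].astype(int).tolist(),g[r,300:310].astype(int).tolist())
print(robot.observe()["tool_pos"])
```

```text
140 85.5 104.5; 180 84.5 103.5; 200 83.5 103.5; 230 83.5 103.5; 290 81.5 102.5; 320 81.5 101.5; 380 80.5 100.5; 420 86.5 99.5; 
[260.2, 92] [ 0.54863679 -0.02403496  0.087     ] along 0.003936080181900655 lat -0.00018907405371434684
[259, 90.5] [ 0.54848689 -0.02418746  0.008     ] along 0.0038257054555616977 lat -0.00037222677939027625
[260.2, 91.7] [ 0.54824475 -0.02433961  0.1       ] along 0.0037386440792461 lat -0.0006446246109132292
255.36972887483353 188.2793033512766
[ 0.58408491 -0.1545424   0.095     ] -0.13128695313196914
[0.50404908 0.14092977 0.095     ] 0.174806766551992
76 [92, 88, 91, 90, 89, 90, 87, 39, 57, 65, 91, 88, 87, 87, 86, 87, 87, 87, 89, 84, 86, 86, 86, 89, 88, 86, 88, 85, 87, 86, 87, 87, 86, 86, 59, 42, 94, 91, 88, 88, 88, 89]
107 [89, 90, 90, 88, 89, 90, 89, 54, 66, 62, 71, 76, 73, 75, 75, 76, 75, 73, 75, 76, 78, 76, 76, 76, 78, 76, 78, 80, 79, 77, 79, 79, 81, 74, 55, 54, 92, 90, 86, 90, 90, 90]
60 [223, 222, 223, 226, 230, 64, 106, 162, 164, 164] [90, 89, 88, 89, 89, 85, 58, 66, 144, 135]
120 [134, 133, 134, 133, 135, 132, 137, 135, 41, 71] [88, 90, 87, 82, 55, 91, 141, 136, 133, 137]
[ 0.62627892 -0.00839028  0.20778708]
```

Run:
```python
from h import *
w=read_camera("wrist");s=robot.observe()
B=R.from_euler("xyz",s["tool_rot"])
for z in(.004,.018):
    for y in(-.0145,):
        for x in(-.011,.011): print(x,y,z,np.round(proj(w,B.apply([x,y,z])+s["tool_pos"]),1))
g=w["img"].astype(float).mean(2)
for c in(245,256,267): print(c,g[200:240,c].astype(int).tolist())
for r in(214,218,224): print(r,g[r,230:282].astype(int).tolist())
rel([.5487,-.0236,.15],1.843)
print(s["tool_pos"])
```

```text
-0.011 -0.0145 0.004 [235.6 217.5]
0.011 -0.0145 0.004 [275.3 217.5]
-0.011 -0.0145 0.018 [237.  208.2]
0.011 -0.0145 0.018 [273.9 208.2]
245 [134, 134, 134, 135, 132, 133, 135, 138, 132, 67, 24, 32, 35, 34, 34, 42, 30, 34, 57, 75, 85, 78, 77, 80, 80, 77, 80, 80, 77, 63, 64, 67, 67, 64, 49, 27, 28, 29, 33, 40]
256 [133, 134, 135, 135, 135, 136, 135, 139, 131, 71, 27, 32, 34, 31, 36, 47, 31, 35, 60, 75, 82, 80, 81, 76, 80, 78, 77, 79, 77, 80, 76, 81, 76, 35, 35, 32, 35, 36, 33, 34]
267 [136, 135, 134, 135, 134, 134, 135, 134, 132, 71, 26, 33, 33, 36, 35, 50, 31, 38, 58, 72, 81, 81, 79, 78, 77, 76, 79, 81, 75, 0, 0, 1, 6, 1, 6, 5, 8, 3, 8, 5]
214 [135, 132, 134, 132, 135, 141, 133, 19, 32, 38, 36, 35, 35, 34, 36, 34, 38, 34, 35, 37, 33, 37, 35, 36, 36, 33, 36, 37, 38, 37, 37, 36, 37, 35, 33, 33, 38, 35, 36, 36, 35, 37, 36, 30, 46, 145, 140, 135, 135, 135, 135, 135]
218 [136, 135, 134, 135, 135, 136, 44, 51, 55, 56, 60, 58, 57, 57, 58, 57, 58, 59, 52, 58, 57, 58, 60, 57, 59, 57, 60, 57, 60, 58, 56, 60, 57, 55, 58, 58, 58, 58, 57, 58, 58, 59, 56, 59, 53, 86, 143, 136, 137, 136, 132, 134]
224 [135, 135, 135, 135, 138, 138, 83, 63, 84, 78, 78, 79, 77, 78, 79, 80, 79, 78, 79, 79, 76, 78, 76, 78, 76, 77, 80, 81, 78, 78, 79, 79, 77, 79, 79, 78, 77, 77, 78, 78, 80, 80, 80, 76, 64, 90, 143, 137, 133, 136, 135, 135]
turn [ 0.0002 -0.0005 -0.0205] shift after turn [ 0.0061 -0.0789  0.0578] before [ 0.0044 -0.079   0.0578]
[ 0.62629439 -0.00826144  0.20777387]
```

Request:
carry_out(translation=[[0,0,0],[0.003,-0.04,0],[0.003,-0.0395,0],[0,0,0.03],[0,0,0.028],[0,0,0],[0,0,0]], turn=[[0,0,-0.02],[0,0,0],[0,0,0],[0,0,0],[0,0,0],[0,0,0],[0,0,0]], gripper=[1,1,1,1,1,1,1])

```text
time: 20.65
tool_pos: [0.5485, -0.023, 0.1501]
tool_rot: [-3.142, -0.001, 1.844]
contact_force: [0.9, -1.4, 0.1]
opening: 0.0122
```

Run:
```python
from h import *
w=read_camera("wrist")
for _ in range(3): rel([.5487,-.0236,.115],1.843); s=robot.observe();print(s["tool_pos"]); read_camera("scene")
cv2.imwrite("pics/k.png",w["img"][:,:,::-1])
```

```text
turn [0.0017 0.0002 0.0012] shift after turn [-0.0004 -0.0006  0.0359] before [-0.0004 -0.0006  0.0359]
[ 0.54913107 -0.02306432  0.15087258]
turn [0.0025 0.0005 0.0012] shift after turn [-0.0003 -0.0008  0.0361] before [-0.0003 -0.0009  0.0361]
[ 0.54936134 -0.02306108  0.15114913]
turn [0.0027 0.0006 0.0012] shift after turn [-0.0004 -0.0008  0.0362] before [-0.0004 -0.0009  0.0362]
[ 0.54934542 -0.02297391  0.15116224]
```

View pics/k.png

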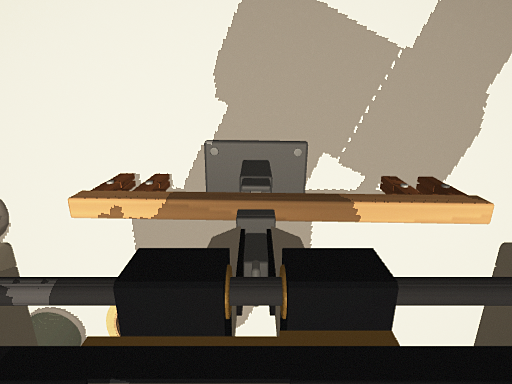

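Run:
```python
from h import *
w=read_camera("wrist");s=robot.observe()
B=R.from_euler("xyz",s["tool_rot"])
for x in(-.06,.08):
  for y,z in((-.008,.1),(.008,.1),(-.008,.08)):
    P=B.apply([x,y+.0006,0])+s["tool_pos"];P[2]=z;print(x,y,z,np.round(proj(w,P),1))
g=w["img"].astype(float)
for c in(140,175,330,370): print(c,g[186:228,c].mean(1).astype(int).tolist())
```

```text
-0.06 -0.008 0.1 [170.  199.9]
-0.06 0.008 0.1 [171.9 220.8]
-0.06 -0.008 0.08 [176.8 190.9]
0.08 -0.008 0.1 [369.3 200. ]
0.08 0.008 0.1 [366.8 220.9]
0.08 -0.008 0.08 [360.4 190.9]
140 [47, 48, 51, 63, 90, 85, 84, 83, 83, 77, 79, 135, 177, 181, 188, 184, 181, 180, 182, 182, 183, 184, 184, 186, 187, 190, 191, 191, 189, 188, 169, 144, 155, 155, 154, 154, 153, 154, 153, 152, 155, 155]
175 [250, 248, 151, 152, 70, 55, 55, 56, 57, 51, 54, 68, 97, 111, 116, 117, 109, 103, 101, 102, 104, 107, 107, 104, 107, 111, 110, 112, 109, 109, 105, 107, 161, 155, 154, 153, 155, 154, 153, 155, 152, 151]
330 [240, 245, 246, 145, 153, 151, 65, 47, 50, 53, 55, 52, 53, 56, 79, 96, 102, 104, 102, 99, 98, 103, 106, 104, 103, 106, 106, 105, 105, 104, 107, 106, 97, 105, 203, 250, 241, 240, 239, 239, 239, 239]
370 [157, 155, 153, 154, 159, 156, 125, 60, 69, 72, 78, 76, 75, 77, 119, 168, 173, 179, 179, 177, 177, 174, 176, 176, 179, 177, 177, 176, 177, 178, 179, 181, 183, 174, 170, 250, 241, 239, 239, 239, 239, 239]
```

Request:
carry_out(translation=[[0,-0.001,0.012],[0,0,0.012],[0,0,0.01],[0,0,0.002],[0,0,0]], turn=[[0,0,0.012],[0,0,0],[0,0,0],[0,0,0],[0,0,0]], gripper=[1,1,1,1,1])

```text
time: 21.4
tool_pos: [0.547, -0.023, 0.1129]
tool_rot: [-3.14, -0.001, 1.832]
contact_force: [-0.1, 0.3, -0.3]
opening: 0.0118
```

Request:
carry_out(translation=[[0,0,0.001],[0,0,0.001]], turn=[[0,0,0],[0,0,0]], gripper=[1,1])

```text
time: 21.6
tool_pos: [0.5476, -0.0231, 0.112]
tool_rot: [3.141, -0.0, 1.832]
contact_force: [0.4, -0.4, -0.5]
opening: 0.0121
```

Request:
carry_out(translation=[[0,0,0.001],[0,0,0]], turn=[[0,0,0],[0,0,0]], gripper=[1,1])

```text
time: 21.8
tool_pos: [0.5473, -0.023, 0.1107]
tool_rot: [3.141, -0.001, 1.832]
contact_force: [-0.1, 1.2, -0.5]
opening: 0.0119
```

Request:
carry_out(translation=[[0,0,0.001],[0,0,0]], turn=[[0,0,0],[0,0,0]], gripper=[1,1])

```text
time: 22.0
tool_pos: [0.5473, -0.023, 0.1096]
tool_rot: [3.141, -0.001, 1.832]
contact_force: [-0.1, 1.0, -0.7]
opening: 0.0122
```

Request:
carry_out(translation=[[0,0,0.0005],[0,0,0]], turn=[[0,0,0],[0,0,0]], gripper=[1,1])

```text
time: 22.2
tool_pos: [0.5474, -0.023, 0.1092]
tool_rot: [3.141, -0.001, 1.832]
contact_force: [0.6, -0.0, -1.2]
opening: 0.0117
```

Request:
carry_out(translation=[[0,0,0],[0,0,0],[0,0,0],[0,0,0],[0,0,0],[0,0,0],[0,0,0],[0,0,0]], turn=[[0,0,0],[0,0,0],[0,0,0],[0,0,0],[0,0,0],[0,0,0],[0,0,0],[0,0,0]], gripper=[0.7,0.65,0.6,0.5,0.4,0.3,0.2,0.2])

```text
time: 23.0
tool_pos: [0.5473, -0.0231, 0.1092]
tool_rot: [3.141, -0.001, 1.832]
contact_force: [-0.5, 0.2, -0.8]
opening: 0.036
```

Request:
carry_out(translation=[[0,0,-0.01],[0,0,-0.025],[0,0,-0.03],[0,0.02,-0.03],[0,0.03,0],[0,0.03,0],[0,0,0],[0,0,0],[0,0,0],[0,0,0]], turn=[[0,0,0],[0,0,0],[0,0,0],[0,0,0],[0,0,0],[0,0,0],[0,0,0],[0,0,0],[0,0,0],[0,0,0]], gripper=[0.2,0.2,0.2,0.2,0.2,0.2,0.2,0.2,0.2,0.2])

```text
time: 24.0
tool_pos: [0.6239, -0.0027, 0.2046]
tool_rot: [3.142, -0.001, 1.832]
contact_force: [0.4, -0.1, 0.3]
opening: 0.0367
```

Run:
```python
from h import *
w=read_camera("wrist");p=read_camera("scene");print(robot.observe()["tool_pos"])
im=np.hstack([w["img"],cv2.resize(p["img"][120:312,200:328],(256,384),interpolation=cv2.INTER_CUBIC)])
cv2.imwrite("pics/l.png",im[:,:,::-1])
for k,z in(("knife_edge",.08),("hook_seat",.1)):
  for r in nets.tip_of(w,k)[:1]: X=atz(w,r["pixel"],z);print(k,r["pixel"],X,(X[:2]-K)@U)
r=nets.regions_of(w,"hook")
if r: print(r[0]["pixel"],cv2.boundingRect(r[0]["region"].astype(np.uint8)))
```

```text
[ 0.62413133 -0.0026874   0.20458549]
hook_seat [257.6, 91.3] [ 0.54624223 -0.02146331  0.1       ] 0.0070229712007506126
[256.9, 92.1] (241, 72, 30, 40)
```

View pics/l.png

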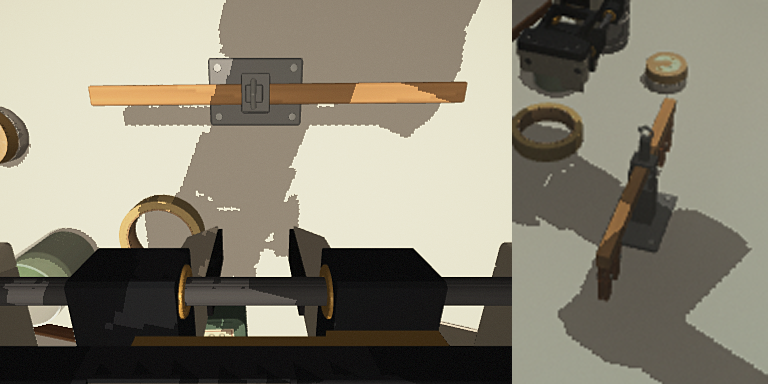

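Run:
```python
from h import *
p,q=look()
rel([.5385,-.222,.181],.253)
```

```text
t 24.25 tool along 0.0058 z 0.2045 F [ 0.2 -0.7  0.2]
rail_minus_end one view [276.7 172.3]
rail_plus_end along -0.3973 z -0.5510 [[245.1, 249.4], [333.9, 171.9]]
turn [-4.000e-04 -6.000e-04  1.579e+00] shift after turn [-0.1383  0.191   0.0232] before [-0.1899 -0.1399  0.023 ]
```

Request:
carry_out(translation=[[-0.038,0,0],[-0.038,0,0],[-0.038,0,0],[-0.038,0,0],[-0.038,0,0],[0,-0.035,0.006],[0,-0.035,0.006],[0,-0.035,0.006],[0,-0.035,0.005],[0,0,0]], turn=[[0,0,0],[0,0,0],[0,0,0],[0,0,0],[0,0,0],[0,0,0],[0,0,0],[0,0,0],[0,0,0],[0,0,0.1435]], gripper=[1,1,1,1,1,1,1,1,1,1])

```text
time: 25.6
tool_pos: [0.5343, -0.2226, 0.1802]
tool_rot: [-3.138, -0.002, 1.685]
contact_force: [0.5, -0.2, 0.0]
opening: 0.0003
```

Request:
carry_out(translation=[[0,0,0],[0,0,0],[0,0,0],[0,0,0],[0,0,0],[0,0,0],[0,0,0],[0,0,0],[0,0,0],[0,0,0]], turn=[[0,0,0.1435],[0,0,0.1435],[0,0,0.1435],[0,0,0.1435],[0,0,0.1435],[0,0,0.1435],[0,0,0.1435],[0,0,0.1435],[0,0,0.1435],[0,0,0.1435]], gripper=[1,1,1,1,1,1,1,1,1,1])

```text
time: 26.6
tool_pos: [0.5385, -0.2221, 0.1811]
tool_rot: [-3.141, -0.0, 0.248]
contact_force: [0.4, 0.8, 0.1]
opening: 0.0004
```

Request:
carry_out(translation=[[0,0,0],[0,0,0],[0,0,0],[0,0,0],[0,0,0],[0,0,0],[0,0,0]], turn=[[0,0.14,0],[0,0.14,0],[0,0.14,0],[0,0.14,0],[0,0.14,0],[0,0,0],[0,0,0]], gripper=[1,1,1,1,1,1,1])

```text
time: 27.3
tool_pos: [0.5383, -0.2205, 0.1802]
tool_rot: [-3.131, -0.648, 0.252]
contact_force: [-0.1, -0.3, 0.7]
opening: 0.0005
```

Run:
```python
from h import *
w=read_camera("wrist");print(robot.observe()["tool_pos"],robot.observe()["tool_rot"])
K2=K+.0043*U
for yaw in(1.8224,1.837):
  U2=np.array([np.cos(yaw),np.sin(yaw)]);L=np.array([U2[1],-U2[0],0])
  for t in(-.1,0,.1):
    ax=np.array([*(U2*np.cos(t)),-np.sin(t)]);n=np.array([*(U2*np.sin(t)),np.cos(t)])
    O=np.array([*K2,.08])+.0165*ax
    a,b=[np.array(proj(w,O+d*ax-.008*L)) for d in(-.15,-.06)]
    print(yaw,t,a.round(1),b.round(1),"slope",(a-b)[0]/(a-b)[1])
c=int(a[0])
print(edge(w,2,55,218,245),edge(w,2,110,218,245))
cv2.imwrite("pics/m.png",w["img"][:,:,::-1])
```

```text
[ 0.53897579 -0.22038059  0.18066606] [-3.13308256 -0.64854538  0.25438951]
1.8224 -0.1 [223.5 121.9] [226.2   3.8] slope -0.02317572044733427
1.8224 0 [231.9 124. ] [229.3   3. ] slope 0.021307922353924504
1.8224 0.1 [240.9 124.5] [232.4   1.4] slope 0.0686781551540986
1.837 -0.1 [225.4 121.9] [226.9   4.1] slope -0.013091150148188114
1.837 0 [233.8 123.9] [230.    3.3] slope 0.031567734778230154
1.837 0.1 [242.9 124.5] [233.1   1.7] slope 0.07911126970510908Traceback (most recent call last):
  File "<stdin>", line 12, in <module>
  File "h.py", line 48, in edge
    m=np.polyfit(pts[k,0],pts[k,1],1);e=pts[:,1]-np.polyval(m,pts[:,0]);k=abs(e)<max(.4,1.5*np.std(e[k]))
                 ~~~^^^^^
IndexError: too many indices for array: array is 1-dimensional, but 2 were indexed
```

Run:
```python
from h import *
w=read_camera("wrist")
cv2.imwrite("pics/m.png",w["img"][:,:,::-1])
for x in((2,55,205,242),(2,110,205,242)):
    try: print(edge(w,*x))
    except Exception as e: print(e)
g=w["img"].astype(int);print((g[30,200:270,0]-g[30,200:270,2]).tolist(),(g[90,200:270,0]-g[90,200:270,2]).tolist())
```

```text
(array([1.65313001e-02, 2.29657227e+02]), np.int64(53), np.float64(0.0723890401602441))
(array([1.84567423e-02, 2.29601606e+02]), np.int64(92), np.float64(0.08859132832155116))
[25, 25, 23, 30, 35, 19, 22, 32, 33, 26, 25, 25, 21, 16, 15, 15, 12, 13, 9, 9, 8, 6, 8, 10, 23, 31, 25, 24, 22, 24, 36, 72, 59, 62, 61, 59, 58, 61, 62, 61, 60, 54, 55, 81, 117, 121, 124, 122, 119, 122, 120, 124, 124, 125, 123, 126, 123, 123, 127, 130, 72, 14, 22, 23, 26, 24, 26, 24, 25, 25] [25, 24, 24, 24, 24, 24, 24, 26, 33, 32, 30, 30, 30, 29, 31, 30, 29, 30, 29, 29, 29, 30, 29, 28, 30, 33, 23, 23, 23, 23, 20, 24, 76, 62, 62, 66, 63, 62, 66, 63, 59, 60, 59, 68, 111, 126, 123, 123, 125, 124, 124, 121, 123, 122, 122, 122, 121, 123, 132, 105, 9, 23, 23, 23, 24, 23, 24, 22, 23, 24]
```

View pics/m.png

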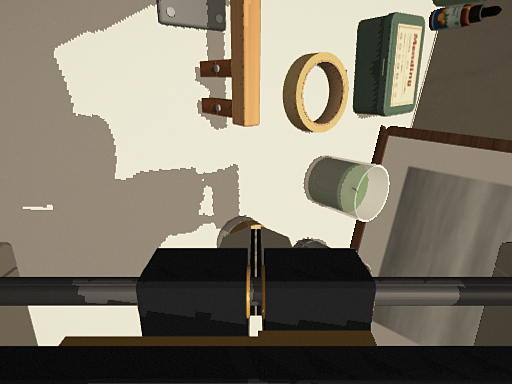

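Request:
carry_out(translation=[[0,0,0],[0,0,0],[0,0,0],[0,0,0],[0,0,0],[0.03,0,-0.01],[0.03,0,-0.01],[0.03,0,0],[0.027,0,0]], turn=[[0,-0.13,0],[0,-0.13,0],[0,-0.13,0],[0,-0.13,0],[0,-0.13,0],[0,0,0],[0,0,0],[0,0,0],[0,0,0]], gripper=[1,1,1,1,1,1,1,1,1])

```text
time: 28.3
tool_pos: [0.6537, -0.1879, 0.204]
tool_rot: [-3.135, -0.025, 0.262]
contact_force: [0.1, 0.6, -0.3]
opening: 0.0007
```

Request:
carry_out(translation=[[0,0,0],[0,0,0],[0,0,0],[0,0,0],[0,0,0],[0,0,0],[0,0,0]], turn=[[0,-0.13,0],[0,-0.13,0],[0,-0.13,0],[0,-0.13,0],[0,-0.13,0],[0,0,0],[0,0,0]], gripper=[1,1,1,1,1,1,1])

```text
time: 29.0
tool_pos: [0.6522, -0.1883, 0.1996]
tool_rot: [-3.13, 0.622, 0.271]
contact_force: [-0.4, -0.2, 0.5]
opening: 0.0004
```

```bash
cat >> h.py <<'E'
K2=K+.0043*U
def slopes(w,side,h=0.):
    o=[]
    for yaw,t in((1.83,-.05),(1.83,.05),(1.85,-.05),(1.85,.05)):
        U2=np.array([np.cos(yaw),np.sin(yaw)]);L=np.array([U2[1],-U2[0],0])
        ax=np.array([*(U2*np.cos(t)),-np.sin(t)]);n=np.array([*(U2*np.sin(t)),np.cos(t)])
        O=np.array([*K2,.08])+.0165*ax
        a,b=[np.array(proj(w,O+d*ax+side*.008*L+h*n)) for d in(-.145,-.07)]
        o.append((a-b)[0]/(a-b)[1]);
        print(yaw,t,a.round(1),b.round(1),"slope %.4f"%o[-1])
    return o
E
python3 - <<'E'
from h import *
w=read_camera("wrist");print(robot.observe()["tool_pos"],robot.observe()["tool_rot"])
slopes(w,1);print();slopes(w,-1,.02)
cv2.imwrite("pics/n.png",w["img"][:,:,::-1])
g=w["img"].astype(int)
for r in(10,50,100):print(r,(g[r,:,0]-g[r,:,2])[225:305].tolist())
E
```

```text
[ 0.65170334 -0.18884535  0.20320875] [-3.13236764  0.61838117  0.26879304]
1.83 -0.05 [292.9 118. ] [294.8  24.7] slope -0.0205
1.83 0.05 [285.6 119.1] [291.6  23.7] slope -0.0624
1.85 -0.05 [295.4 118. ] [296.   24.4] slope -0.0058
1.85 0.05 [288.2 119. ] [292.8  23.3] slope -0.0474

1.83 -0.05 [265.7 119.7] [264.9  24.2] slope 0.0085
1.83 0.05 [257.2 118.3] [261.1  20.2] slope -0.0392
1.85 -0.05 [268.1 120. ] [266.   24.2] slope 0.0223
1.85 0.05 [259.7 118.7] [262.2  20.3] slope -0.0252
10 [30, 29, 29, 31, 31, 29, 31, 31, 31, 31, 29, 31, 31, 30, 31, 30, 30, 29, 29, 29, 31, 31, 31, 30, 30, 31, 30, 31, 30, 31, 30, 31, 30, 30, 30, 31, 31, 30, 30, 29, 27, 50, 79, 75, 72, 70, 69, 66, 69, 66, 69, 71, 69, 70, 71, 71, 68, 64, 50, 39, 42, 42, 43, 45, 45, 46, 46, 46, 47, 38, 14, 17, 19, 19, 18, 18, 17, 18, 19, 19]
50 [30, 31, 30, 31, 31, 30, 30, 31, 31, 29, 29, 30, 29, 30, 31, 29, 30, 29, 29, 30, 30, 31, 29, 29, 30, 31, 30, 29, 29, 30, 29, 31, 29, 31, 32, 29, 30, 30, 29, 30, 28, 36, 75, 73, 66, 68, 69, 71, 71, 70, 73, 75, 73, 74, 72, 73, 69, 67, 49, 41, 45, 44, 47, 44, 45, 46, 46, 49, 38, 33, 29, 32, 32, 25, 27, 26, 27, 28, 27, 28]
100 [29, 29, 30, 29, 29, 29, 30, 29, 30, 30, 30, 28, 31, 30, 28, 29, 29, 29, 29, 29, 28, 30, 31, 28, 30, 29, 29, 30, 30, 30, 30, 30, 30, 29, 29, 29, 30, 28, 29, 29, 27, 28, 64, 80, 73, 70, 70, 73, 75, 73, 76, 75, 78, 75, 74, 76, 70, 63, 44, 42, 42, 45, 44, 44, 47, 46, 46, 39, 33, 29, 32, 31, 30, 31, 38, 35, 39, 39, 39, 36]
```

Request:
carry_out(translation=[[0,0,0],[0,0,0],[0,0,0],[0,0,0],[0,0,0],[0,0,0],[0,0,0]], turn=[[0,0.125,0],[0,0.125,0],[0,0.125,0],[0,0.125,0],[0,0.125,0],[0,0,0],[0,0,0]], gripper=[1,1,1,1,1,1,1])

```text
time: 29.75
tool_pos: [0.6505, -0.1897, 0.2077]
tool_rot: [-3.135, -0.007, 0.261]
contact_force: [-0.6, 1.0, 0.3]
opening: 0.0002
```

Run:
```python
from h import *
L=np.array([.9685,.249])
P=K-.165*U+.001*L
print(P);rel([*P,.082],.268)
```

```text
[ 0.5918535 -0.1873535]
turn [-0.0062 -0.0074 -0.007 ] shift after turn [-0.0559 -0.0178  0.1257] before [-0.057  -0.0166  0.1254]
```

Request:
carry_out(translation=[[0,0,0],[-0.028,0,0],[-0.028,0,0.03],[0,0,0.04],[0,0,0.04],[0,0,0.016],[0,-0.006,0],[0,-0.006,0],[0,0,0],[0,0,0]], turn=[[-0.006,-0.007,-0.007],[0,0,0],[0,0,0],[0,0,0],[0,0,0],[0,0,0],[0,0,0],[0,0,0],[0,0,0],[0,0,0]], gripper=[1,1,1,1,1,1,1,1,1,1])

```text
time: 30.75
tool_pos: [0.5948, -0.1919, 0.0786]
tool_rot: [-3.139, 0.001, 0.271]
contact_force: [0.9, -0.2, -1.2]
opening: 0.0005
```

Run:
```python
from h import *
for _ in range(3):
    s=robot.observe();print(s["tool_pos"],s["tool_rot"],(s["tool_pos"][:2]-K)@U,s["contact_force"]);w=read_camera("wrist")
r=nets.tip_of(w,"rail_minus_end");print(r[:1])
```

```text
[ 0.5948084  -0.19194365  0.07861638] [-3.13929543e+00  6.84808459e-04  2.71422341e-01] -0.17018021329489535 [ 0.86442612 -0.20871807 -1.1653753 ]
[ 0.59461328 -0.19215702  0.07846835] [-3.13910903e+00  8.18297002e-04  2.71028779e-01] -0.17033828026027586 [-0.02522987  0.02925811  0.53922908]
[ 0.59440902 -0.19225247  0.07823163] [-3.13881730e+00  1.10586392e-03  2.70719860e-01] -0.1703798658609522 [-0.28445203 -0.18441588  0.24692236]
[{'pixel': [258.5, 176.2], 'score': 0.97}]
```

Request:
carry_out(translation=[[0,-0.008,0],[0,-0.008,0],[0,-0.006,0],[0,-0.003,0],[0,0,0],[0,0,0]], turn=[[0,0,0],[0,0,0],[0,0,0],[0,0,0],[0,0,0],[0,0,0]], gripper=[1,1,1,1,1,1])

```text
time: 31.55
tool_pos: [0.5871, -0.1679, 0.0772]
tool_rot: [-3.138, 0.003, 0.271]
contact_force: [-0.6, -0.1, -1.3]
opening: 0.0007
```

Request:
carry_out(translation=[[0,-0.0007,0],[0,0,0]], turn=[[0,0,0],[0,0,0]], gripper=[1,1])

```text
time: 31.75
tool_pos: [0.5868, -0.1674, 0.0771]
tool_rot: [-3.137, 0.003, 0.27]
contact_force: [0.1, -0.3, -0.2]
opening: 0.0006
```

Request:
carry_out(translation=[[0,-0.0007,0],[0,0,0]], turn=[[0,0,0],[0,0,0]], gripper=[1,1])

```text
time: 31.95
tool_pos: [0.5866, -0.1666, 0.0771]
tool_rot: [-3.137, 0.003, 0.27]
contact_force: [-0.8, 0.7, 0.1]
opening: 0.0001
```

Request:
carry_out(translation=[[0,-0.0007,0],[0,0,0]], turn=[[0,0,0],[0,0,0]], gripper=[1,1])

```text
time: 32.15
tool_pos: [0.5864, -0.1659, 0.0771]
tool_rot: [-3.137, 0.003, 0.27]
contact_force: [-0.4, -0.3, 0.6]
opening: 0.0006
```

Request:
carry_out(translation=[[0,-0.0007,0],[0,0,0]], turn=[[0,0,0],[0,0,0]], gripper=[1,1])

```text
time: 32.35
tool_pos: [0.5862, -0.1652, 0.0771]
tool_rot: [-3.137, 0.003, 0.271]
contact_force: [0.5, 0.2, -0.1]
opening: 0.0006
```

Request:
carry_out(translation=[[0,-0.0007,0],[0,0,0]], turn=[[0,0,0],[0,0,0]], gripper=[1,1])

```text
time: 32.55
tool_pos: [0.5861, -0.1645, 0.0771]
tool_rot: [-3.137, 0.003, 0.27]
contact_force: [0.2, -0.1, -0.2]
opening: 0.0009
```

Request:
carry_out(translation=[[0,-0.0007,0],[0,0,0]], turn=[[0,0,0],[0,0,0]], gripper=[1,1])

```text
time: 32.75
tool_pos: [0.5861, -0.1642, 0.0773]
tool_rot: [-3.138, 0.002, 0.27]
contact_force: [0.2, -1.8, 0.3]
opening: 0.0004
```

Request:
carry_out(translation=[[0,-0.0007,0],[0,0,0]], turn=[[0,0,0],[0,0,0]], gripper=[1,1])

```text
time: 32.95
tool_pos: [0.586, -0.1637, 0.0774]
tool_rot: [-3.138, 0.002, 0.27]
contact_force: [1.4, -3.3, -1.0]
opening: 0.0005
```

Run:
```python
from h import *
for i in range(4):
    s=robot.observe();print(s["time"],s["tool_pos"],(s["tool_pos"][:2]-K)@U,s["contact_force"].round(2))
    w=read_camera("scene")
w=read_camera("wrist");print(nets.tip_of(w,"rail_minus_end")[:1])
```

```text
32.95 [ 0.58598734 -0.16366756  0.07735004] -0.1405983791983629 [ 1.43 -3.28 -0.99]
33.0 [ 0.58596347 -0.1636477   0.07733624] -0.1405732024660066 [ 0.67 -3.21 -0.32]
33.05 [ 0.58590635 -0.16357653  0.07730561] -0.14049005470473172 [ 1.11 -2.82 -0.08]
33.1 [ 0.5858466  -0.16350809  0.07726767] -0.14040888373563376 [ 0.6  -3.16  0.61]
[{'pixel': [258.0, 232.4], 'score': 0.58}]
```

Request:
carry_out(translation=[[0,-0.0007,0],[0,0,0]], turn=[[0,0,0],[0,0,0]], gripper=[1,1])

```text
time: 33.45
tool_pos: [0.5855, -0.1624, 0.0771]
tool_rot: [-3.137, 0.003, 0.27]
contact_force: [1.7, -2.7, -0.4]
opening: 0.0006
```

Request:
carry_out(translation=[[0,-0.0007,0],[0,0,0]], turn=[[0,0,0],[0,0,0]], gripper=[1,1])

```text
time: 33.65
tool_pos: [0.5853, -0.1617, 0.0771]
tool_rot: [-3.137, 0.003, 0.271]
contact_force: [0.5, -2.8, 0.4]
opening: 0.0002
```

Run:
```python
from h import *
s=robot.observe();print(s["time"],s["tool_pos"],(s["tool_pos"][:2]-K)@U,s["contact_force"].round(2))
```

```text
33.65 [ 0.58529903 -0.16174804  0.07712352] -0.1385679397860442 [ 0.54 -2.76  0.42]
```

Request:
carry_out(translation=[[0,0.01,0],[0,0.02,0],[0,0.02,-0.03],[-0.03,0,-0.04],[-0.03,0,-0.034],[0,0,0],[0,0,0],[0,0,0],[0,0,0],[0,0,0]], turn=[[0,0,0],[0,0,0],[0,0,0],[0,0,0],[0,0,0],[0,0.13,0],[0,0.13,0],[0,0.13,0],[0,0.13,0],[0,0.13,0]], gripper=[1,1,1,1,1,1,1,1,1,1])

```text
time: 34.65
tool_pos: [0.541, -0.2262, 0.1815]
tool_rot: [-3.136, -0.636, 0.268]
contact_force: [0.7, 0.7, -0.7]
opening: 0.0005
```

Request:
carry_out(translation=[[0,0,0],[0,0,0],[0,0,0],[0,0,0],[0,0,0],[0,0,0]], turn=[[0,0,0],[0,0,0],[0,0,0],[0,0,0],[0,0,0],[0,0,0]], gripper=[1,1,1,1,1,1])

```text
time: 35.25
tool_pos: [0.5417, -0.2254, 0.181]
tool_rot: [-3.134, -0.631, 0.269]
contact_force: [-0.5, 0.2, 1.1]
opening: 0.0009
```

Run:
```python
from h import *
w=read_camera("wrist");print(robot.observe()["tool_pos"],robot.observe()["tool_rot"])
slopes(w,-1)
for x in((2,55,200,242),(2,110,200,242)):
    try: print(edge(w,*x))
    except Exception as e: print(e)
cv2.imwrite("pics/o.png",w["img"][:,:,::-1])
g=w["img"].astype(int)
for r in(10,50,100): print((g[r,205:275,0]-g[r,205:275,2]).tolist())
p,q=look()
```

```text
[ 0.54160709 -0.22541277  0.18092373] [-3.13382736 -0.63087897  0.26874089]
1.83 -0.05 [229.4 111.2] [230.4  11.4] slope -0.0100
1.83 0.05 [237.6 112. ] [234.1  10.1] slope 0.0348
1.85 -0.05 [231.9 111.3] [231.5  11.8] slope 0.0040
1.85 0.05 [240.3 112.1] [235.3  10.5] slope 0.0490
(array([2.29435545e-02, 2.34670931e+02]), np.int64(50), np.float64(0.11622385515400879))
(array([2.60554033e-02, 2.34618528e+02]), np.int64(81), np.float64(0.1113348168146499))
[17, 17, 18, 17, 17, 17, 16, 9, 9, 10, 10, 9, 11, 10, 10, 10, 15, 15, 15, 13, 10, 9, 9, 7, 17, 25, 25, 26, 25, 27, 46, 63, 60, 61, 60, 58, 57, 59, 60, 61, 60, 55, 56, 87, 123, 125, 121, 122, 125, 119, 119, 123, 120, 123, 123, 124, 123, 124, 124, 130, 101, 14, 22, 25, 26, 25, 25, 25, 24, 25]
[24, 25, 25, 25, 24, 24, 28, 30, 30, 31, 31, 30, 28, 28, 29, 28, 28, 26, 28, 29, 31, 29, 31, 38, 51, 54, 62, 58, 60, 36, 58, 60, 63, 61, 61, 62, 59, 62, 63, 60, 59, 62, 56, 53, 69, 127, 125, 124, 122, 124, 125, 124, 123, 125, 122, 123, 123, 122, 123, 128, 119, 34, 19, 24, 25, 26, 24, 24, 25, 25]
[29, 27, 60, 61, 58, 60, 59, 58, 54, 55, 54, 53, 55, 57, 54, 33, 14, 9, 12, 21, 22, 49, 45, 47, 46, 49, 49, 48, 49, 50, 50, 26, 37, 69, 61, 59, 66, 64, 65, 64, 66, 62, 60, 63, 63, 106, 129, 125, 121, 125, 124, 122, 123, 123, 124, 123, 123, 123, 120, 126, 122, 34, 19, 23, 22, 23, 25, 24, 24, 24]
t 35.3 tool along -0.1893 z 0.1809 F [-0.5  0.2 -0.4]
rail_minus_end along -0.1220 z 0.1045 [[275.3, 167.3], [293.7, 191.7]]
rail_plus_end along 0.1655 z 0.0882 [[244.9, 251.8], [193.3, 215.0]]
tilt(+end down +) 0.054
```

Request:
carry_out(translation=[[0,0,0],[0,0,0],[0,0,0],[0,0,0],[0,0,0],[0.03,0,-0.01],[0.03,0,-0.01],[0.03,0,0],[0.027,0,0]], turn=[[0,-0.13,0],[0,-0.13,0],[0,-0.13,0],[0,-0.13,0],[0,-0.13,0],[0,0,0],[0,0,0],[0,0,0],[0,0,0]], gripper=[1,1,1,1,1,1,1,1,1])

```text
time: 36.55
tool_pos: [0.6554, -0.193, 0.2002]
tool_rot: [-3.133, 0.003, 0.274]
contact_force: [0.4, 0.7, 0.2]
opening: 0.0
```

Request:
carry_out(translation=[[0,0,0],[0,0,0],[0,0,0],[0,0,0],[0,0,0],[0,0,0],[0,0,0]], turn=[[0,-0.13,0],[0,-0.13,0],[0,-0.13,0],[0,-0.13,0],[0,-0.13,0],[0,0,0],[0,0,0]], gripper=[1,1,1,1,1,1,1])

```text
time: 37.25
tool_pos: [0.655, -0.1948, 0.1969]
tool_rot: [-3.13, 0.635, 0.285]
contact_force: [-0.5, 0.2, 1.2]
opening: 0.0004
```

Run:
```python
from h import *
w=read_camera("wrist");print(robot.observe()["tool_pos"],robot.observe()["tool_rot"])
slopes(w,-1,.02)
for x in((2,55,235,280),(2,105,235,280)):
    try: print(edge(w,*x))
    except Exception as e: print(e)
p=read_camera("scene");q=read_camera("top")
im=np.hstack([w["img"],cv2.resize(p["img"][120:312,200:328],(256,384),interpolation=cv2.INTER_CUBIC)])
cv2.imwrite("pics/q.png",im[:,:,::-1])
for n,c in(("scene",p),("top",q)):
  for k in("hook","hook_seat","knife_edge","rail_plus_end","rail_minus_end"):
    print(n,k,[(round(r["score"],2),np.round(r["pixel"],1).tolist()) for r in nets.tip_of(c,k)[:1]])
```

```text
[ 0.6546128  -0.19521909  0.20047239] [-3.13251903  0.6322628   0.28257143]
1.83 -0.05 [265.9 110.5] [266.2  12.2] slope -0.0027
1.83 0.05 [257.2 108.8] [262.3   7.9] slope -0.0505
1.85 -0.05 [268.4 110.8] [267.3  12.2] slope 0.0108
1.85 0.05 [259.7 109.1] [263.4   8. ] slope -0.0368
(array([-2.66591927e-02,  2.65658293e+02]), np.int64(53), np.float64(0.07046171148170946))
(array([-2.73519876e-02,  2.65674423e+02]), np.int64(103), np.float64(0.07432062241110828))
scene hook [(0.72, [278.8, 170.2])]
scene hook_seat [(0.66, [267.4, 200.9])]
scene knife_edge [(0.87, [257.8, 205.0])]
scene rail_plus_end [(0.59, [244.3, 254.6])]
scene rail_minus_end [(0.6, [277.0, 167.3])]
top hook []
top hook_seat []
top knife_edge []
top rail_plus_end []
top rail_minus_end []
```

Run:
```python
from h import *
p=read_camera("scene");print(proj(p,[*(K2+.002*U),.1]),[r["pixel"] for r in nets.tip_of(p,"hook_seat")[:1]])
s=robot.observe();print(s["time"],s["qvel"].round(3))
robot.hand_in()
```

```text
[np.float64(265.0291788695843), np.float64(200.98632524894433)] [[266.2, 203.0]]
38.0 [-0.001  0.004 -0.003 -0.001  0.003  0.001]
the job is handed in; nothing more can be done
```

I handed the job in at 38.0 s, with the rail balanced on the steel edge and the saddle sitting astride it. The hand-in reported no verdict.

**What I did:**
1. I pushed the +x end until the rail tipped the other way, then pushed the −x end back until the rail balanced.
2. I left the rail untouched for several seconds without the saddle, at an estimated 0.03–0.04 rad off level.
3. I set the saddle astride the rail above the steel edge. It went down without measurable resistance.
4. Side views then showed about 0.035 rad of tilt with the −x end down. I slid the rail, with the saddle on it, about 2 mm towards +x.

**Last checks:**
- **Tilt:** wrist-camera views from both sides gave about +0.015 rad (+x end down); the limit is 0.05.
- **Saddle position:** it was centred over the stand within about 0.5 mm before that last slide. It should now be about 2 mm off the edge; the limit is 5 mm. This comes from the slide distance, not a fresh measurement.
- **Seating:** the camera found the saddle about 2 px from where it should be when seated.
- **Forces:** the readings during pushes peaked at about 8 N. The force on the stand itself was not measured.
- **Bystanders:** I saw no sign that any moved, but I did not measure their positions at the end.

**Checks that disagreed or failed:**
- The first side view, before the saddle went on, read as level because I had the rail's yaw slightly wrong.
- A rough two-camera estimate after the last slide gave 0.054 rad, just over the limit. I trusted the two-sided view, which does not depend on the yaw.
- The picture limit stopped me viewing the final picture, so the last state was checked by numbers only.
- In the final top view the networks found neither the rail nor the saddle.

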